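# Sort a donated pile onto the sample boards

### The job

Take apart the pile of donated food beside the blue boards and set each piece, the same way up as its sample, on the printed outline of the blue board that carries a fixed sample of the same kind, centred in the outline and the rectangular ones lined up with it. Leave the long carton at the bottom where it is until the jar and both tins stand on their own boards, then set it on its board too. Tip nothing over.

Things in the scene. Friction and masses are not known exactly. Their poses are not given: they have to be found in the camera images.
- jar: Small amber glass jar with paper label and white screw lid, upright, 46 mm diameter (lid 44 mm), 54 mm tall, about 0.1 kg. Starts on top of the rectangular tin, at the top of the pile. Origin: centre of its underside, z up.
- round_tin: Round steel tin with paper label, 62 mm diameter, 45 mm tall, about 0.17 kg. Starts on one end of the carton, 110 mm from the rectangular tin. Origin: centre of its underside, z up.
- rect_tin: Flat rectangular steel tin with rounded corners and paper label, 56 mm (its x) by 90 mm (its y), 34 mm tall, about 0.25 kg. Starts lying across the other end of the carton, its long side across the carton's length, with the jar on it. Origin: centre of its underside, z up. It may be set down either way round.
- carton: Long closed rigid cardboard carton, narrow paper strip along its top, 62 mm (its x) by 180 mm (its y), 40 mm tall, about 0.35 kg. Lies on the table at the robot's left or right, under the whole pile; the tins stand 55 mm either side of its middle along y, which at which end varies. Origin: centre of its underside, z up. May be set down either way round.
- place_jar: Blue-painted board 190 x 98 mm with a sample jar fixed on its far half. Fixed, 4 mm thick. Printed on its half nearer the robot: a white circle 50 mm across, its centre 105 mm from the sample's. Origin: on the table below the outline's centre (the board's top, on which the goods stand, is 4 mm above it); x towards the sample, z up.
- place_round_tin: Blue-painted board 190 x 98 mm with a sample round tin fixed on its far half. Fixed, 4 mm thick. Printed on its half nearer the robot: a white circle 66 mm across, its centre 105 mm from the sample's. Origin: on the table below the outline's centre (the board's top, on which the goods stand, is 4 mm above it); x towards the sample, z up.
- place_rect_tin: Blue-painted board 190 x 98 mm with a sample rectangular tin fixed on its far half. Fixed, 4 mm thick. Printed on its half nearer the robot: a white rectangle 60 mm (x) by 94 mm (y), its centre 105 mm from the sample's, parallel to it. Origin: on the table below the outline's centre (the board's top, on which the goods stand, is 4 mm above it); x towards the sample, z up.
- place_carton: Blue-painted board 190 x 200 mm with a sample carton fixed on its far half, on the other side of the table from the pile. Fixed, 4 mm thick. Printed on its half nearer the robot: a white rectangle 66 mm (x) by 184 mm (y), its centre 105 mm from the sample's, parallel to it. Origin: on the table below the outline's centre (the board's top, on which the goods stand, is 4 mm above it); x towards the sample, z up.
Mind the look-alikes: they are no part of the job. Leave any pink look-alike of the carton alone.

How it is judged:
By the outcome, as a careful person would: the job done as asked, in the order asked, and still so for the second after the job is handed in, with the robot touching nothing.
It also fails if it takes over 120 s, if anything falls off the work surface, if the arm or the gripper's body presses on something with over 40 N, if the wrist force passes 120 N, or if a joint passes its speed limit or range.

### The arm

A 7-joint arm with a two-finger parallel gripper is mounted at the origin on the work surface. World frame = base frame: x ahead of the robot, y to its left, z up, the work surface at z = 0. Lengths are in m, angles in rad, forces in N, time in s.
With the tool pointing down it reaches from about 0.425 to 0.95 m from the base axis. Payload 4.7 kg.
Tool frame: the origin (TCP) lies on the centre line of the jaws, within the pads' length; the fingertips stand 17 mm ahead of it and the grasp point (between the pads) lies 2 mm behind it; z points along the fingers, y is the direction in which the jaws open and shut (so a half turn about z gives the same grasp; the last joint's range is limited). The gripper opens to 87 mm and grips with 3 to 60 N. Pads are 19 mm wide; open, the fingers measure 117 mm over their backs; the gripper's body (75 mm by 190 mm) begins 51 mm behind the grasp point.
Start: joints at [1.267, 0.469, -0.049, 1.532, 0.024, 1.141, -0.082], TCP at [0.183, -0.65, 0.24] pointing down, gripper open.
Joint ranges: [-2.59, 2.59], [-0.33, 1.99], [-1.39, 1.29], [0.1, 2.45], [-1.04, 4.18], [0.21, 1.99], [-2.66, 2.66]. Speed limits (rad/s): [2.57, 2.57, 3.14, 3.14, 3.14, 3.14, 3.14].

### API

Orientations are given as a rotation vector (axis times angle).
In Python, from plant import r gives the robot as it stands.
- The arm moves only by the shell command python3 -m inch 'ROWS' [FORCE]. ROWS is a JSON object of lists of equal length, an entry for each row: "linear": the shift along the tool's x, y, z in m, a list of three; "yaw": the turn about the tool's z in rad; "fingers": the opening, from 0 (shut) to 1 (fully open). In form: {"linear": [[dx, dy, dz], ...], "yaw": [yaw, ...], "fingers": [fingers, ...]}. A call has 1 to 8 rows; each row is the pose to reach, as a shift and turn from the pose measured when the call began, along the tool's axes at that moment; what a row does not reach only later rows make up. A row lasts 1/10 s, in which the tool goes at most 50 mm and 8.59 degrees, less where a joint would pass 70% of its speed; a pose out of reach is approached as far as the arm can. A call with a gripper value outside its range is refused whole. The fingers move at their own pace and stop on an object; FORCE is the grip in N (left out, the last holds). Time passes only in rows, so rows that repeat a pose let the fingers close. It gives the time, the measured TCP pose, the force and the opening at its end, in the units of the state.
- r.observe(): the state, without advancing time (a new reading comes with each control period).
- r.snapshot(name): name is "scene" or "side" or "wrist"; returns a dict with "color" (420x560x3 uint8, red, green, blue), "z_map" (420x560 float32, m along the optical axis (not along the pixel's ray), 0 where there is no reading), "vertical_fov" (degrees; the focal length in pixels is half the picture's height over the tangent of half this angle, whatever the lens; pixels are square), "cx", "cy" (the principal point, pixels), "rvec" (rotation vector, rad) and "tvec" (3), from world to camera coordinates, as OpenCV has them. Camera axes: x right, y down, z forward; pixel columns grow to the right and rows downward; lengths in m; the calibration is good to about 2 mm. A picture is of the moment at which its call begins.
- r.finish_job(): hands the job in, once; it reports no verdict.
The state is a dict: "time_s": time; "joint_pos": joint angles; "joint_vel": joint speeds; "tau": joint torques, N m; "tool_pos": TCP position; "eef_rot": TCP orientation; "contact_force": force on the tool from outside, world axes, zero at the start; "moment": the same for the moment, N m; "width": opening from 0.0 (shut) to 1.0 (fully open).
Only numpy, scipy, OpenCV 4.12 (cv2) and the standard library are available. Lean on these libraries where they do the work, as an engineer would, in place of code of your own. Each camera call takes 0.05 s, during which the arm holds its last target. There are 200 camera calls.

## Working session

There is one attempt and no reset: what is moved stays moved. The work goes in short steps, Python scripts to look and compute and a shell command to move; the robot and the scene stay as the last step left them, time stands still between calls to the robot, and variables do not carry over. Pictures are saved under pics/ and viewed, about 12 in all and at most 16, crops included, and the job is handed in when it is done.

```bash
ls; mkdir -p pics; cat > h.py <<'E'
import numpy as np, cv2
from plant import r
def snap(n,f=None):
    s=r.snapshot(n); s['R']=cv2.Rodrigues(np.array(s['rvec'],float))[0]; s['t']=np.array(s['tvec'],float).ravel()
    s['f']=s['color'].shape[0]/2/np.tan(np.radians(s['vertical_fov'])/2)
    if f: cv2.imwrite('pics/'+f,cv2.cvtColor(s['color'],cv2.COLOR_RGB2BGR))
    return s
def plane(s,uv,z):
    uv=np.atleast_2d(np.array(uv,float)); d=np.c_[(uv[:,0]-s['cx'])/s['f'],(uv[:,1]-s['cy'])/s['f'],np.ones(len(uv))]@s['R']
    c=-s['R'].T@s['t']; return c+d*((z-c[2])/d[:,2])[:,None]
def cloud(s):
    v,u=np.mgrid[:s['z_map'].shape[0],:s['z_map'].shape[1]]; z=s['z_map']
    p=np.stack([(u-s['cx'])/s['f']*z,(v-s['cy'])/s['f']*z,z],-1); return (p-s['t'])@s['R']
E
python3 - <<'E'
from h import *
for n in('scene','side','wrist'):
    s=snap(n,n+'0.png'); print(n,s['vertical_fov'],s['cx'],s['cy'],-s['R'].T@s['t'],s['R'][2])
print(r.observe())
a=[cv2.imread(f'pics/{n}0.png') for n in('scene','side','wrist')]
E
```

```text
pics
scene 48.53960014411198 273.68913746244436 206.5087527511282 [ 1.29992964 -0.08833027  1.07347706] [-0.64943002  0.04557141 -0.7590546 ]
side 51.24557047251739 280.7585315148532 206.20314875826935 [-0.26153907  0.89550263  0.77018186] [ 0.50687939 -0.68544766 -0.52271866]
wrist 70.94432183775162 279.669891336853 205.09854777383424 [ 0.25826804 -0.62820966  0.3835765 ] [-0.27067846 -0.07475759 -0.95976272]
{'time_s': 0.15, 'joint_pos': array([ 1.26711918,  0.4692531 , -0.04860251,  1.53340019,  0.02411038,
        1.14098395, -0.08232666]), 'joint_vel': array([-0.00054172, -0.00212117,  0.00106096, -0.0046683 , -0.001248  ,
       -0.00152385,  0.00139051]), 'tau': array([-4.78683287e-04, -5.08429921e+01, -8.12673289e-02, -2.36418486e+01,
       -6.13765069e-02,  3.56172386e-02,  1.10502890e-04]), 'tool_pos': array([ 0.18305561, -0.64926768,  0.23875077]), 'eef_rot': array([-3.11056370e+00, -4.30080464e-01,  3.91683091e-04]), 'contact_force': array([0.27884502, 0.645043  , 0.17887966]), 'moment': array([-0.00336845, -0.01467051,  0.04884794]), 'width': 0.998119320809174}
```

View pics/scene0.png

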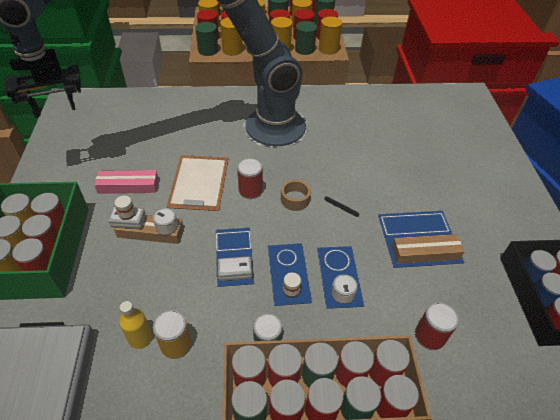

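View pics/side0.png

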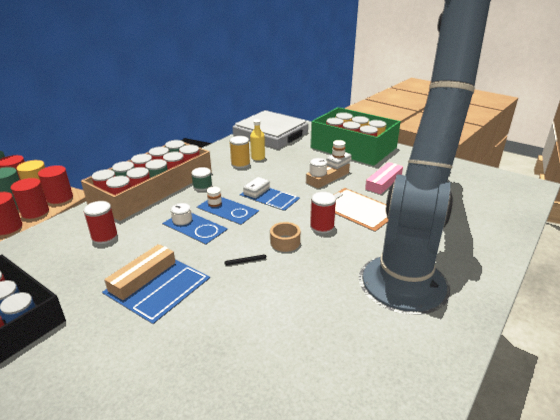

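The scene view shows the pile at about (145,220) on the robot's right. The boards are rect tin (235,255), jar (290,275), round tin (340,275) and carton (420,240). Obstacles are the pink carton (127,181), the tall red tin (250,178) and the green crate on the left. Next I'll measure the outlines and the pile.

```bash
cat > m.py <<'E'
from h import *
def boards(s,minA=60):
    hsv=cv2.cvtColor(s['color'],cv2.COLOR_RGB2HSV)
    P=plane(s,np.stack(np.meshgrid(np.arange(560),np.arange(420)),-1).reshape(-1,2),.004).reshape(420,560,3)
    blue=((hsv[...,0]>102)&(hsv[...,0]<122)&(hsv[...,1]>130)&(hsv[...,2]>40)&(P[...,0]>.2)&(P[...,0]<.95)&(abs(P[...,1])<.6)).astype(np.uint8)
    # outline: inner blue region enclosed by the white line
    n,l,st,c=cv2.connectedComponentsWithStats(blue,connectivity=4)
    for i in range(1,n):
        if st[i,4]<minA: continue
        k=cv2.findContours((l==i).astype(np.uint8),cv2.RETR_EXTERNAL,cv2.CHAIN_APPROX_NONE)[0][0][:,0]
        w=plane(s,k,.004)[:,:2].astype(np.float32)
        (cx,cy),(a,b),th=cv2.minAreaRect(w*1000); print(st[i],'px',c[i].round(),'ctr',round(cx,1),round(cy,1),'size',round(a,1),round(b,1),'ang',round(th,1))
def top(s,zlo,zhi,box):
    C=cloud(s); m=(s['z_map']>0)&(C[...,2]>zlo)&(C[...,2]<zhi)&(C[...,0]>box[0])&(C[...,0]<box[1])&(C[...,1]>box[2])&(C[...,1]<box[3])
    q=C[m]
    if len(q)<5: print('none',len(q)); return
    (cx,cy),(a,b),th=cv2.minAreaRect((q[:,:2]*1000).astype(np.float32)); print(zlo,zhi,len(q),'ctr',round(cx,1),round(cy,1),'size',round(a,1),round(b,1),'ang',round(th,1),'zmed',np.median(q[:,2]).round(4),'mean',q[:,:2].mean(0).round(4))
E
python3 - <<'E'
from m import *
for n in('scene','side'):
    s=snap(n); print(n); boards(s)
    b=(.3,.75,-.55,-.2) 
    C=cloud(s)
    P=plane(s,[[125,225],[165,222],[140,240]],0.05) ; print(P.round(3))
    h=np.histogram(C[...,2][(C[...,0]>.35)&(C[...,0]<.6)&(C[...,1]>-.48)&(C[...,1]<-.25)&(s['z_map']>0)],bins=np.arange(0.01,.15,.005));print(h[0])
    for z in((.03,.045),(.068,.080),(.08,.092),(.115,.14)): top(s,*z,(.35,.62,-.48,-.25))
E
```

```text
scene
[379 211  64   7  90] px [410. 213.] ctr 425.3 385.7 size 10.8 196.8 ang 3.7
[384 215  63  18 873] px [414. 224.] ctr 465.2 388.1 size 56.3 174.8 ang 2.0
[217 228  33   4  68] px [233. 230.] ctr 468.6 -146.2 size 7.8 92.4 ang 2.5
[384 230  80  37 427] px [416. 251.] ctr 548.2 390.2 size 123.5 197.3 ang 2.0
[218 233  31  16 433] px [233. 241.] ctr 507.6 -146.0 size 50.5 85.4 ang 2.7
[ 269  244   42   61 1361] px [288. 275.] ctr 620.4 4.2 size 187.7 94.6 ang 2.7
[318 247  46  61 989] px [338. 278.] ctr 634.8 140.5 size 187.8 95.2 ang 0.7
[217 249  35  10 210] px [234. 253.] ctr 554.2 -143.1 size 27.2 93.7 ang 1.7
[279 251  15  13 142] px [286. 257.] ctr 569.7 1.6 size 39.4 38.6 ang 65.5
[327 252  20  17 273] px [337. 260.] ctr 584.6 139.9 size 52.7 53.7 ang 82.9
[218 278  36   8 167] px [235. 282.] ctr 644.0 -138.2 size 17.1 92.9 ang 1.7
[[ 0.478 -0.443  0.05 ]
 [ 0.471 -0.334  0.05 ]
 [ 0.531 -0.395  0.05 ]]
[110  76  72  70  93 285 117  56  70  71  67 110 208  90 251 111  18  20
  24  29  29  16  56 119   3   0   0]
0.03 0.045 495 ctr 466.4 -384.4 size 181.6 66.6 ang 79.9 zmed 
[... 691 characters left out ...]

[103 261 107  62 967] px [154. 290.] ctr 511.5 392.6 size 188.9 195.7 ang 1.9
[ 136  269   66   48 1047] px [168. 293.] ctr 463.9 388.9 size 56.4 176.0 ang 2.2
[[0.745 0.307 0.05 ]
 [0.662 0.226 0.05 ]
 [0.648 0.329 0.05 ]]
[ 56  51  51  52  61 102  63  55  48  53  50  51 106  36 102  45  10  24
  12  17  20  13  16  43   3   0   0]
0.03 0.045 226 ctr 460.2 -382.0 size 188.2 62.3 ang 78.5 zmed 0.038 mean [ 0.4533 -0.3545]
0.068 0.08 161 ctr 461.2 -387.1 size 188.8 56.5 ang 80.2 zmed 0.0727 mean [ 0.4525 -0.3854]
0.08 0.092 150 ctr 471.2 -370.0 size 149.2 64.3 ang 82.7 zmed 0.0838 mean [ 0.4687 -0.3485]
0.115 0.14 75 ctr 455.9 -432.0 size 43.7 40.3 ang 66.8 zmed 0.1261 mean [ 0.4528 -0.428 ]
```

```bash
cat >> h.py <<'E'
from scipy.spatial.transform import Rotation as Ro
def go(x,y,z,phi=None):
    "shift in tool axes and yaw for TCP target (m) with tool x at heading phi (deg)"
    o=r.observe(); R=Ro.from_rotvec(o['eef_rot']).as_matrix(); d=R.T@(np.array([x,y,z])-o['tool_pos'])
    h=np.degrees(np.arctan2(R[1,0],R[0,0])); yaw=None if phi is None else np.radians((h-phi+180)%360-180).round(4)
    print('t',round(o['time_s'],2),'pos',o['tool_pos'].round(4),'head',h.round(2),'tilt z',R[:,2].round(4),'w',round(o['width'],3),'SHIFT',d.round(4),'YAW',yaw)
E
python3 -m inch '{"linear": [[0.321,-0.133,0],[0.321,-0.133,0],[0.321,-0.133,0],[0.321,-0.133,0],[0.321,-0.133,0],[0.321,-0.133,0],[0.321,-0.133,0],[0.321,-0.133,0]], "yaw": [-1.113,-1.113,-1.113,-1.113,-1.113,-1.113,-1.113,-1.113], "fingers": [1,1,1,1,1,1,1,1]}' 20
python3 - <<'E'
from m import *
go(.456,-.434,.24,79.5)
s=snap('wrist','w1.png')
for z in((.034,.044),(.07,.078),(.08,.090),(.12,.14)): top(s,*z,(.35,.62,-.48,-.25))
E
```

```text
time_s: 1.05
tool_pos: [0.4632, -0.4267, 0.2396]
eef_rot: [-2.397, -2.029, -0.01]
contact_force: [-0.3, 0.3, 0.8]
width: 1.001
t 1.05 pos [ 0.4632 -0.4267  0.2396] head 80.49 tilt z [ 0.0045  0.0048 -1.    ] w 1.001 SHIFT [-0.0084 -0.0059 -0.0005] YAW 0.0173
0.034 0.044 2216 ctr 465.7 -384.9 size 177.2 62.0 ang 80.7 zmed 0.0399 mean [ 0.4678 -0.3741]
0.07 0.078 1423 ctr 455.6 -439.5 size 86.3 54.7 ang 83.5 zmed 0.0736 mean [ 0.4581 -0.4201]
0.08 0.09 3431 ctr 469.2 -365.5 size 130.3 61.2 ang 76.1 zmed 0.0852 mean [ 0.4771 -0.3329]
0.12 0.14 1695 ctr 456.4 -437.1 size 42.8 42.8 ang 47.2 zmed 0.1278 mean [ 0.4568 -0.4358]
```

View pics/w1.png

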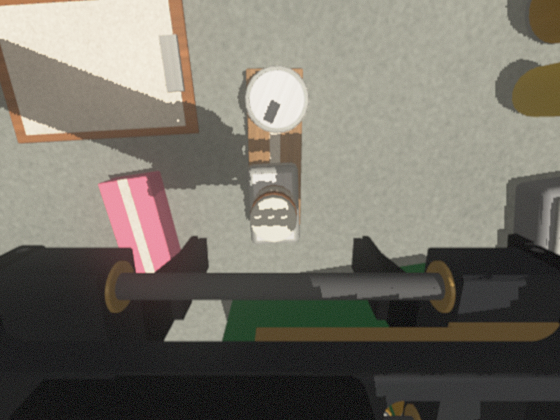

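The wrist view shows the jar lid at (273,207) on the rect tin, the round tin at (276,99) and the pink carton clear at (140,220). I'll go down on the jar and grip it.

```bash
python3 -m inch '{"linear": [[-0.0113,-0.0049,0.0],[-0.0113,-0.0049,0.03],[-0.0113,-0.0049,0.06],[-0.0113,-0.0049,0.09],[-0.0113,-0.0049,0.12],[-0.0113,-0.0049,0.137],[-0.0113,-0.0049,0.137],[-0.0113,-0.0049,0.137]], "yaw": [0,0,0,0,0,0,0,0], "fingers": [1,1,1,1,1,1,1,1]}'
python3 -m inch '{"linear": [[0,0,0],[0,0,0],[0,0,0],[0,0,0],[0,0,0],[0,0,0],[0,0,0]], "yaw": [0,0,0,0,0,0,0], "fingers": [0.4,0.4,0.4,0.4,0.4,0.4,0.4]}' 15
python3 -c "
from h import *
go(.5697,.0016,.16,90)"
```

```text
time_s: 1.9
tool_pos: [0.452, -0.442, 0.1025]
eef_rot: [-2.405, -2.02, -0.003]
contact_force: [0.8, 0.3, -0.8]
width: 1.0
time_s: 2.6
tool_pos: [0.4524, -0.442, 0.1027]
eef_rot: [2.406, 2.021, 0.004]
contact_force: [0.7, 0.0, 0.8]
width: 0.522
t 2.6 pos [ 0.4524 -0.442   0.1027] head 80.06 tilt z [ 0.0018  0.0015 -1.    ] w 0.522 SHIFT [ 0.4573  0.039  -0.0565] YAW -0.1735
```

```bash
python3 -m inch '{"linear": [[0,0,-0.02],[0,0,-0.05],[0,0,-0.09],[0,0,-0.12],[0,0,-0.12]], "yaw": [0,0,0,0,0], "fingers": [0.4,0.4,0.4,0.4,0.4]}'
python3 -c "
from h import *
go(.5697,.0016,.20,90)
o=r.observe();print(o['contact_force'],o['width'])
snap('wrist','w2.png')"
```

```text
time_s: 3.1
tool_pos: [0.4543, -0.4436, 0.2276]
eef_rot: [2.399, 2.015, 0.005]
contact_force: [0.5, 0.7, -0.8]
width: 0.52
t 3.1 pos [ 0.4543 -0.4436  0.2276] head 80.05 tilt z [ 0.0083 -0.0046 -1.    ] w 0.52 SHIFT [0.4585 0.0365 0.0265] YAW -0.1736
[ 0.51505307  0.68205894 -0.77546694] 0.5199869897065683
```

View pics/w2.png

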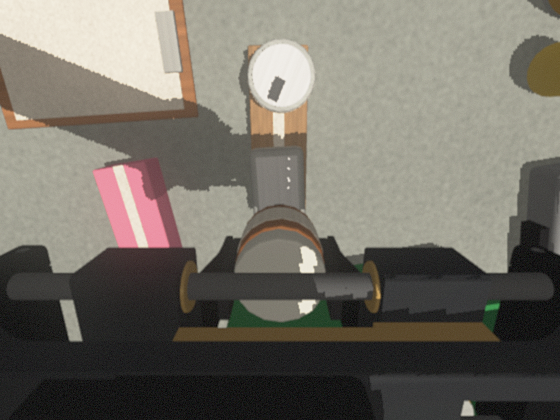

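The jar is held upright at (280,290) and the rect tin stayed on the carton. Now to its board.

```bash
python3 -m inch '{"linear": [[0.04,0.004,0.0],[0.09,0.008,0.0],[0.14,0.012,0.0],[0.19,0.016,0.0],[0.24,0.02,0.0],[0.29,0.025,0.01],[0.34,0.029,0.02],[0.39,0.033,0.0265]], "yaw": [-0.02,-0.04,-0.06,-0.08,-0.1,-0.12,-0.14,-0.17], "fingers": [0.4,0.4,0.4,0.4,0.4,0.4,0.4,0.4]}'
python3 -m inch '{"linear": [[0.04,0,0.0],[0.06,-0.005,0.0],[0.06,-0.005,0.0]], "yaw": [0,0,0], "fingers": [0.4,0.4,0.4]}'
python3 - <<'E'
from m import *
go(.5697,-.004,.034,90)
s=snap('wrist','w3.png'); boards(s)
s=snap('scene'); boards(s)
E
```

```text
time_s: 3.95
tool_pos: [0.5506, -0.0662, 0.1961]
eef_rot: [2.224, 2.218, -0.001]
contact_force: [1.0, -0.3, -1.5]
width: 0.519
time_s: 4.25
tool_pos: [0.5437, -0.0017, 0.1943]
eef_rot: [-2.214, -2.225, 0.004]
contact_force: [0.0, -0.4, -1.2]
width: 0.527
t 4.25 pos [ 0.5437 -0.0017  0.1943] head 90.28 tilt z [-3.8e-03  6.0e-04 -1.0e+00] w 0.527 SHIFT [-0.0025  0.0266  0.1602] YAW 0.0048
[ 299    0  105   84 2984] px [358.  23.] ctr 613.5 150.6 size 102.1 75.9 ang 0.3
[ 299   21   49   62 1136] px [331.  44.] ctr 593.5 147.1 size 35.8 59.3 ang 33.7
[ 300  142   63   81 2548] px [335. 183.] ctr 603.2 4.4 size 73.8 94.7 ang 4.0
[286 175  35  28 338] px [304. 194.] ctr 574.5 -6.2 size 42.6 23.2 ang 29.3
[349 258  14  14 111] px [357. 263.] ctr 639.9 -99.6 size 16.9 18.1 ang 0.4
[232 301  42  24 445] px [245. 316.] ctr 509.0 -171.3 size 54.3 35.6 ang 0.5
[279 315  32  10 142] px [298. 321.] ctr 564.6 -183.5 size 41.8 13.2 ang 8.9
[379 211  64   7  91] px [410. 213.] ctr 425.3 385.7 size 10.8 196.8 ang 3.7
[384 215  63  18 875] px [414. 224.] ctr 465.1 388.1 size 56.3 174.4 ang 2.1
[216 228  33   4  69] px [232. 230.] ctr 468.8 -149.0 size 8.1 92.6 ang 2.8
[383 228  81  39 432] px [416. 251.] ctr 542.6 389.8 size 134.8 197.3 ang 2.1
[218 233  31  16 428] px [233. 241.] ctr 507.5 -145.8 size 50.9 85.4 ang 2.3
[ 269  245   42   60 1178] px [287. 279.] ctr 620.5 4.5 size 187.7 95.1 ang 2.8
[318 247  46  61 985] px [338. 278.] ctr 634.7 140.5 size 187.6 95.3 ang 0.8
[217 249  35   9 206] px [234. 253.] ctr 556.0 -143.3 size 27.2 93.5 ang 3.9
[327 252  21  17 276] px [337. 260.] ctr 585.0 140.6 size 55.6 53.0 ang 87.8
[218 278  36   8 169] px [235. 282.] ctr 643.9 -138.1 size 17.0 93.1 ang 1.7
```

View pics/w3.png

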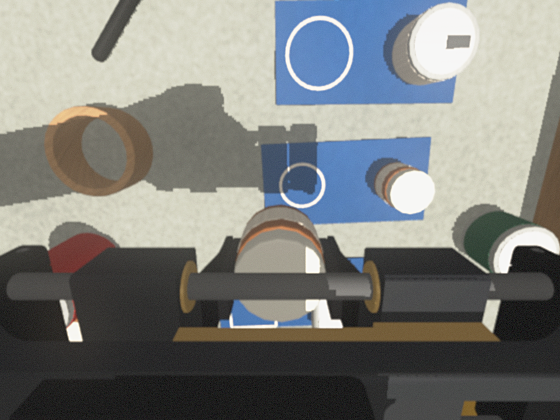

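```bash
python3 - <<'E'
from m import *
s=snap('wrist')
print(plane(s,[[302,185.5],[319.5,52.5]],.004).round(4))
C=cloud(s); o=r.observe(); R=Ro.from_rotvec(o['eef_rot']).as_matrix()
T=(C-o['tool_pos'])@R   # tool-frame points
m=(s['z_map']>0)&(abs(T[...,0])<.04)&(abs(T[...,1])<.03)&(T[...,2]<.0)&(T[...,2]>-.04)
q=T[m]; print(len(q)); h=np.histogram(q[:,2],bins=np.arange(-.04,.001,.003)); print(h)
l=q[(q[:,2]<-.02)&(q[:,2]>-.03)]; print(l.min(0),l.max(0))
for a in ([280,215],[280,235],[250,250],[240,265]): print(a,T[a[1],a[0]].round(4))
E
```

```text
[[ 0.5715 -0.004   0.004 ]
 [ 0.5866  0.1359  0.004 ]]
6924
(array([ 101,  101,  480,   73, 1494, 2427,  328,  256,  262,  303,  481,
        233,  248]), array([-0.04 , -0.037, -0.034, -0.031, -0.028, -0.025, -0.022, -0.019,
       -0.016, -0.013, -0.01 , -0.007, -0.004, -0.001]))
[-0.01546062 -0.02988099 -0.02991553] [ 0.02847635  0.02994593 -0.02000184]
[280, 215] [0.0294 0.0006 0.0044]
[280, 235] [ 0.028   0.0006 -0.0202]
[250, 250] [ 0.0221 -0.0128 -0.0236]
[240, 265] [ 0.0156 -0.0173 -0.0255]
```

```bash
python3 -m inch '{"linear": [[-0.003,0.026,0.03],[-0.003,0.026,0.06],[-0.003,0.026,0.09],[-0.003,0.026,0.09]], "yaw": [0,0,0,0], "fingers": [0.4,0.4,0.4,0.4]}'
python3 -c "
from h import *
go(.5697,-.0044,.0345,90)"
```

```text
time_s: 4.8
tool_pos: [0.5677, -0.0138, 0.1004]
eef_rot: [-2.225, -2.209, 0.016]
contact_force: [-1.4, -0.1, -2.1]
width: 0.525
t 4.8 pos [ 0.5677 -0.0138  0.1004] head 89.58 tilt z [-0.0115 -0.0032 -0.9999] w 0.525 SHIFT [0.0096 0.0027 0.0658] YAW -0.0073
```

```bash
python3 -c "
from h import *
for i in range(3):
    go(.5697,-.0044,.0345,90); r.snapshot('side')
"
python3 -m inch '{"linear": [[0.0095,0.0025,0.0],[0.0095,0.0025,0.0],[0.0095,0.0025,0.01]], "yaw": [0,0,0], "fingers": [0.4,0.4,0.4]}'
python3 -c "
from h import *
for i in range(3):
    go(.5697,-.0044,.0345,90); r.snapshot('side')
"
```

```text
t 4.8 pos [ 0.5677 -0.0138  0.1004] head 89.58 tilt z [-0.0115 -0.0032 -0.9999] w 0.525 SHIFT [0.0096 0.0027 0.0658] YAW -0.0073
t 4.85 pos [ 0.5695 -0.013   0.1028] head 89.61 tilt z [-0.007  -0.0027 -1.    ] w 0.529 SHIFT [0.0088 0.0007 0.0683] YAW -0.0068
t 4.9 pos [ 0.571  -0.0123  0.1047] head 89.64 tilt z [-0.0029 -0.0024 -1.    ] w 0.526 SHIFT [ 0.0081 -0.0011  0.0701] YAW -0.0062
time_s: 5.25
tool_pos: [0.5763, -0.0016, 0.0979]
eef_rot: [2.223, 2.212, 0.003]
contact_force: [0.0, -0.5, -1.6]
width: 0.528
t 5.25 pos [ 0.5763 -0.0016  0.0979] head 89.72 tilt z [ 0.005  -0.0022 -1.    ] w 0.528 SHIFT [-0.0027 -0.0069  0.0633] YAW -0.0049
t 5.3 pos [ 0.5742 -0.0023  0.095 ] head 89.7 tilt z [-2.0e-04 -2.6e-03 -1.0e+00] w 0.525 SHIFT [-0.002  -0.0045  0.0605] YAW -0.0053
t 5.35 pos [ 0.5735 -0.0026  0.0949] head 89.68 tilt z [-0.0022 -0.0028 -1.    ] w 0.516 SHIFT [-0.0016 -0.0037  0.0604] YAW -0.0056
```

```bash
python3 -m inch '{"linear": [[-0.0017,-0.0038,0.01],[-0.0017,-0.0038,0.02],[-0.0017,-0.0038,0.03],[-0.0017,-0.0038,0.04],[-0.0017,-0.0038,0.045],[-0.0017,-0.0038,0.045],[-0.0017,-0.0038,0.045],[-0.0017,-0.0038,0.045]], "yaw": [0,0,0,0,0,0,0,0], "fingers": [0.4,0.4,0.4,0.4,0.4,0.4,0.4,0.4]}'
python3 -c "
from h import *
go(.5697,-.0044,.0335,90)
s=snap('wrist');o=r.observe(); R=Ro.from_rotvec(o['eef_rot']).as_matrix();T=(cloud(s)-o['tool_pos'])@R
for a in ([280,215],[280,235],[250,250],[240,265]): print(a,T[a[1],a[0]].round(4))
"
```

```text
time_s: 6.2
tool_pos: [0.5702, -0.0043, 0.0505]
eef_rot: [2.227, 2.214, -0.004]
contact_force: [0.4, -0.0, -1.5]
width: 0.523
t 6.2 pos [ 0.5702 -0.0043  0.0505] head 89.67 tilt z [-0.001  -0.0026 -1.    ] w 0.523 SHIFT [-0.     -0.0005  0.017 ] YAW -0.0057
[280, 215] [0.0288 0.0011 0.0031]
[280, 235] [ 0.0271  0.001  -0.0207]
[250, 250] [ 0.0214 -0.0124 -0.0244]
[240, 265] [ 0.0138 -0.0171 -0.0241]
```

```bash
python3 -m inch '{"linear": [[0,0,0.006],[0,0,0.012],[0,0,0.016],[0,0,0.0175],[0,0,0.0175],[0,0,0.0175]], "yaw": [0,0,0,0,0,0], "fingers": [0.4,0.4,0.4,0.4,0.4,0.4]}'
python3 -c "
from h import *
go(.5697,-.0044,.0327,90);print(r.observe()['contact_force'])"
```

```text
time_s: 6.85
tool_pos: [0.5703, -0.0043, 0.033]
eef_rot: [2.227, 2.214, -0.004]
contact_force: [0.6, 0.3, -1.0]
width: 0.526
t 6.85 pos [ 0.5703 -0.0043  0.033 ] head 89.68 tilt z [-8.0e-04 -2.5e-03 -1.0e+00] w 0.526 SHIFT [-0.0001 -0.0006  0.0003] YAW -0.0057
[ 0.64341402  0.30625005 -0.99091761]
```

Down to within about a millimetre of the board. I'll lower 1 mm more, release and retreat.

```bash
python3 -m inch '{"linear": [[0,0,0.001],[0,0,0.001],[0,0,0.001],[0,0,0.001],[0,0,0.001],[0,0,0.001],[0,0,0.001]], "yaw": [0,0,0,0,0,0,0], "fingers": [0.4,0.4,0.65,0.8,0.8,0.8,0.8]}'
python3 -m inch '{"linear": [[0,0,-0.02],[0,0,-0.05],[0,0,-0.1],[0,0,-0.15],[0,0,-0.2],[0,0,-0.2],[0,0,-0.2]], "yaw": [0,0,0,0,0,0,0], "fingers": [0.8,1,1,1,1,1,1]}'
cat >> m.py <<'E'
def ring(s,box,z=.004):
    "ellipse through the white outline pixels within image box, and lid"
    pass
E
python3 - <<'E'
from m import *
a=snap('scene','s4.png'); w=snap('wrist','w4.png')
top(a,.05,.07,(.5,.62,-.05,.05)); top(w,.05,.07,(.5,.62,-.05,.05))
im=cv2.imread('pics/s4.png')[190:300,200:360]; im=cv2.resize(im,None,fx=3,fy=3,interpolation=cv2.INTER_CUBIC)
wi=cv2.imread('pics/w4.png'); wi=cv2.resize(wi,(440,330))
c=np.zeros((330,920,3),np.uint8); c[:,:480]=im; c[:,480:]=wi
cv2.imwrite('pics/c4.png',cv2.resize(c,(800,287)))
E
```

```text
time_s: 7.55
tool_pos: [0.5703, -0.0043, 0.0319]
eef_rot: [2.227, 2.214, -0.004]
contact_force: [-0.5, 0.6, -0.5]
width: 0.788
time_s: 8.25
tool_pos: [0.5709, -0.0038, 0.2332]
eef_rot: [2.225, 2.212, -0.001]
contact_force: [-0.1, -0.2, -0.1]
width: 0.997
0.05 0.07 187 ctr 571.2 0.2 size 40.5 45.0 ang 86.6 zmed 0.0565 mean [5.733e-01 1.000e-04]
0.05 0.07 1188 ctr 571.2 1.1 size 42.6 42.8 ang 9.9 zmed 0.0578 mean [0.5712 0.0017]
```

View pics/c4.png

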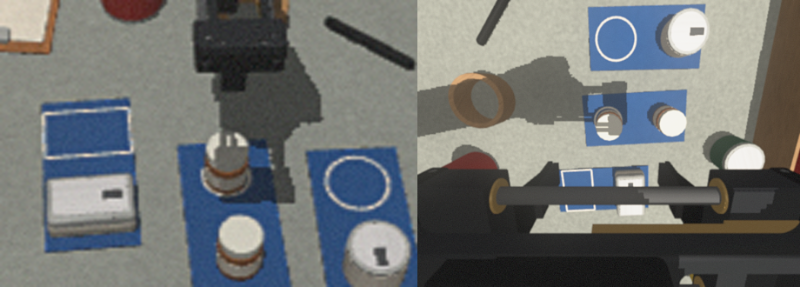

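The jar stands on its outline; scene and wrist put its lid within about 2 mm of the outline centre. Next is the round tin.

```bash
python3 -m inch '{"linear": [[-0.04,-0.012,0],[-0.08,-0.024,0],[-0.13,-0.038,0],[-0.18,-0.053,0],[-0.23,-0.068,0],[-0.28,-0.083,0],[-0.32,-0.095,0],[-0.327,-0.0965,0]], "yaw": [0.02,0.04,0.06,0.08,0.1,0.12,0.15,0.16], "fingers": [1,1,1,1,1,1,1,1]}'
python3 -m inch '{"linear": [[0,0,0.03],[0,0,0.03],[0,0,0.03],[0,0,0.03]], "yaw": [0,0,0,0], "fingers": [1,1,1,1]}'
python3 - <<'E'
from m import *
s=snap('wrist'); b=(.38,.56,-.48,-.28)
for z in((.034,.044),(.07,.078),(.081,.09)): top(s,*z,b)
s=snap('scene')
for z in((.034,.044),(.07,.078),(.081,.09)): top(s,*z,b)
go(.4746,-.3307,.07,81)
E
```

```text
time_s: 9.15
tool_pos: [0.4663, -0.3379, 0.2291]
eef_rot: [-2.408, -2.014, 0.014]
contact_force: [0.1, -0.2, -0.5]
width: 1.003
time_s: 9.55
tool_pos: [0.467, -0.337, 0.1996]
eef_rot: [-2.406, -2.016, 0.013]
contact_force: [0.0, -0.4, -0.2]
width: 0.998
0.034 0.044 2018 ctr 466.2 -382.1 size 174.1 61.9 ang 80.7 zmed 0.0398 mean [ 0.4684 -0.3584]
0.07 0.078 2179 ctr 463.8 -390.1 size 182.0 57.1 ang 80.6 zmed 0.074 mean [ 0.4563 -0.4361]
0.081 0.09 3402 ctr 477.8 -331.5 size 60.7 60.7 ang 78.6 zmed 0.0852 mean [ 0.4776 -0.3304]
0.034 0.044 414 ctr 466.5 -384.9 size 182.3 65.7 ang 80.0 zmed 0.0389 mean [ 0.4803 -0.3771]
0.07 0.078 459 ctr 467.0 -392.6 size 186.6 60.3 ang 77.8 zmed 0.0732 mean [ 0.462 -0.427]
0.081 0.09 304 ctr 478.6 -330.7 size 61.1 60.3 ang 26.8 zmed 0.084 mean [ 0.4796 -0.3314]
t 9.65 pos [ 0.4672 -0.3374  0.2002] head 79.91 tilt z [-0.0072 -0.0044 -1.    ] w 1.001 SHIFT [0.0086 0.007  0.1301] YAW -0.019
```

```bash
python3 -m inch '{"linear": [[0.0085,0.0105,0.0],[0.0085,0.0105,0.03],[0.0085,0.0105,0.06],[0.0085,0.0105,0.08],[0.0085,0.0105,0.1],[0.0085,0.0105,0.1],[0.0085,0.0105,0.1]], "yaw": [0,0,0,0,0,0,0], "fingers": [1,1,1,1,1,1,1]}'
python3 -c "
from h import *
go(.478,-.331,.064,81)"
```

```text
time_s: 10.35
tool_pos: [0.4795, -0.3307, 0.1007]
eef_rot: [-2.407, -2.018, 0.012]
contact_force: [0.4, -0.1, 0.6]
width: 0.999
t 10.35 pos [ 0.4795 -0.3307  0.1007] head 79.97 tilt z [-0.0062 -0.0044 -1.    ] w 0.999 SHIFT [-0.0003 -0.0012  0.0367] YAW -0.0179
```

```bash
python3 -m inch '{"linear": [[0,-0.001,0.015],[0,-0.001,0.03],[0,-0.001,0.0365],[0,-0.001,0.0365],[0,-0.001,0.0365],[0,-0.001,0.0365]], "yaw": [0,0,0,0,0,0], "fingers": [1,1,1,1,0.85,0.8]}'
python3 -m inch '{"linear": [[0,0,0],[0,0,0],[0,0,0],[0,0,0],[0,0,0]], "yaw": [0,0,0,0,0], "fingers": [0.6,0.6,0.6,0.6,0.6]}' 18
python3 -c "
from h import *
go(.478,-.331,.064,81)"
python3 -m inch '{"linear": [[0,0,-0.01],[0,0,-0.03],[0,0,-0.06],[0,0,-0.1],[0,0,-0.13],[0,0,-0.13],[0,0,-0.13],[0,0,-0.13]], "yaw": [0,0,0,0,0,0,0,0], "fingers": [0.6,0.6,0.6,0.6,0.6,0.6,0.6,0.6]}'
python3 - <<'E'
from m import *
go(.5845,.1402,.2,90)
s=snap('wrist');o=r.observe(); R=Ro.from_rotvec(o['eef_rot']).as_matrix();T=(cloud(s)-o['tool_pos'])@R
m=(s['z_map']>0)&(abs(T[...,1])<.01)&(T[...,2]<.02)&(T[...,2]>-.04)&(abs(T[...,0])<.06); q=T[m]; print(len(q))
for z in np.arange(-.035,.02,.005): 
    k=q[(q[:,2]>z)&(q[:,2]<z+.005)]
    if len(k)>3: print(z.round(3),len(k),np.percentile(k[:,0],[2,98]).round(4))
top(s,.07,.078,(.38,.56,-.52,-.28)); top(s,.034,.044,(.38,.56,-.48,-.28))
E
```

```text
time_s: 10.95
tool_pos: [0.4786, -0.3309, 0.0646]
eef_rot: [2.407, 2.019, -0.011]
contact_force: [0.0, 0.3, 0.1]
width: 0.89
time_s: 11.45
tool_pos: [0.4783, -0.331, 0.065]
eef_rot: [2.407, 2.018, -0.012]
contact_force: [-1.4, 0.9, 5.1]
width: 0.708
t 11.45 pos [ 0.4783 -0.331   0.065 ] head 79.96 tilt z [-0.006  -0.0051 -1.    ] w 0.708 SHIFT [-0.0001 -0.0003  0.001 ] YAW -0.0182
time_s: 12.25
tool_pos: [0.4782, -0.3299, 0.1935]
eef_rot: [-2.405, -2.017, 0.014]
contact_force: [0.3, -0.1, -1.1]
width: 0.703
t 12.25 pos [ 0.4782 -0.3299  0.1935] head 79.97 tilt z [-0.0082 -0.0036 -1.    ] w 0.703 SHIFT [ 0.4814  0.0227 -0.009 ] YAW -0.1751
3925
-0.025 2392 [-0.0218  0.0276]
-0.02 738 [-0.0223  0.0299]
-0.015 158 [0.0282 0.0304]
-0.01 133 [0.0284 0.0305]
-0.005 122 [0.0284 0.0305]
0.0 107 [0.0284 0.0304]
0.005 107 [0.0285 0.0305]
0.01 89 [0.0285 0.0305]
0.015 79 [0.0285 0.0305]
none 0
0.034 0.044 2559 ctr 476.0 -321.5 size 51.6 62.1 ang 81.4 zmed 0.0399 mean [ 0.4767 -0.3175]
```

```bash
python3 -m inch '{"linear": [[0.04,0.002,0.0],[0.09,0.004,0.0],[0.14,0.006,0.0],[0.19,0.009,0.0],[0.24,0.011,0.0],[0.29,0.014,0.0],[0.34,0.016,0.0],[0.38,0.018,0.0]], "yaw": [-0.02,-0.04,-0.06,-0.08,-0.1,-0.12,-0.15,-0.175], "fingers": [0.6,0.6,0.6,0.6,0.6,0.6,0.6,0.6]}'
python3 -m inch '{"linear": [[0,0,0],[0,0,0]], "yaw": [0,0], "fingers": [0.6,0.6]}'
python3 -c "
from h import *
go(.5845,.1402,.1,90)"
```

```text
time_s: 13.1
tool_pos: [0.5615, 0.0445, 0.1901]
eef_rot: [-2.213, -2.221, 0.014]
contact_force: [1.2, -0.1, -2.2]
width: 0.706
time_s: 13.3
tool_pos: [0.5606, 0.0459, 0.1886]
eef_rot: [-2.208, -2.223, 0.017]
contact_force: [-0.3, -1.6, -2.2]
width: 0.706
t 13.3 pos [0.5606 0.0459 0.1886] head 90.38 tilt z [-0.0136 -0.002  -0.9999] w 0.706 SHIFT [0.0943 0.0257 0.0881] YAW 0.0067
```

```bash
python3 -m inch '{"linear": [[0.03,0.01,0.0],[0.06,0.02,0.02],[0.09,0.025,0.04],[0.0943,0.0257,0.07],[0.0943,0.0257,0.088],[0.0943,0.0257,0.088],[0.0943,0.0257,0.088],[0.0943,0.0257,0.088]], "yaw": [0,0,0,0,0,0,0,0], "fingers": [0.6,0.6,0.6,0.6,0.6,0.6,0.6,0.6]}'
python3 -c "
from h import *
go(.5845,.1402,.032,90)"
```

```text
time_s: 14.1
tool_pos: [0.5855, 0.1392, 0.1012]
eef_rot: [-2.211, -2.222, 0.015]
contact_force: [-0.7, 0.1, -1.0]
width: 0.707
t 14.1 pos [0.5855 0.1392 0.1012] head 90.27 tilt z [-0.0117 -0.0019 -0.9999] w 0.707 SHIFT [ 0.0012 -0.0002  0.0692] YAW 0.0048
```

```bash
python3 -m inch '{"linear": [[0.001,0,0.015],[0.001,0,0.03],[0.001,0,0.045],[0.001,0,0.058],[0.001,0,0.066],[0.001,0,0.069],[0.001,0,0.069],[0.001,0,0.069]], "yaw": [0,0,0,0,0,0,0,0], "fingers": [0.6,0.6,0.6,0.6,0.6,0.6,0.6,0.6]}'
python3 -c "
from h import *
go(.5845,.1402,.029,90)"
```

```text
time_s: 14.9
tool_pos: [0.5851, 0.1403, 0.0326]
eef_rot: [-2.211, -2.222, 0.014]
contact_force: [0.4, 0.4, -1.7]
width: 0.709
t 14.9 pos [0.5851 0.1403 0.0326] head 90.28 tilt z [-0.0108 -0.0016 -0.9999] w 0.709 SHIFT [-0.0001 -0.0005  0.0036] YAW 0.0049
```

```bash
python3 -m inch '{"linear": [[0,0,0.002],[0,0,0.0035],[0,0,0.0042],[0,0,0.0042],[0,0,0.0042]], "yaw": [0,0,0,0,0], "fingers": [0.6,0.6,0.6,0.6,0.6]}'
python3 -m inch '{"linear": [[0,0,0],[0,0,0],[0,0,0],[0,0,0],[0,0,0]], "yaw": [0,0,0,0,0], "fingers": [0.8,0.95,0.95,0.95,0.95]}'
python3 -m inch '{"linear": [[0,0,-0.02],[0,0,-0.05],[0,0,-0.1],[0,0,-0.15],[0,0,-0.19],[0,0,-0.19],[0,0,-0.19],[0,0,-0.19]], "yaw": [0,0,0,0,0,0,0,0], "fingers": [1,1,1,1,1,1,1,1]}'
python3 - <<'E'
from m import *
for n in('scene','wrist'):
    s=snap(n); top(s,.04,.06,(.5,.62,.08,.2))
go(.457,-.437,.23,81)
E
```

```text
time_s: 15.4
tool_pos: [0.5853, 0.1405, 0.0291]
eef_rot: [-2.212, -2.223, 0.013]
contact_force: [-0.7, -0.6, 5.4]
width: 0.706
time_s: 15.9
tool_pos: [0.5853, 0.1404, 0.0289]
eef_rot: [-2.212, -2.222, 0.013]
contact_force: [0.7, 0.6, 0.3]
width: 0.945
time_s: 16.7
tool_pos: [0.5863, 0.1401, 0.2174]
eef_rot: [-2.211, -2.221, 0.017]
contact_force: [-0.3, 0.1, -0.9]
width: 0.998
0.04 0.06 367 ctr 587.6 139.4 size 62.0 61.6 ang 34.1 zmed 0.0478 mean [0.5893 0.1381]
0.04 0.06 2455 ctr 586.1 139.9 size 61.2 61.0 ang 27.4 zmed 0.0492 mean [0.5861 0.1411]
t 16.8 pos [0.5863 0.1402 0.217 ] head 90.28 tilt z [-0.0135 -0.0023 -0.9999] w 0.998 SHIFT [-0.5766 -0.1323 -0.0099] YAW 0.1619
```

Placed; both cameras put it within about 3 mm of the outline centre. On to the rect tin.

```bash
python3 -m inch '{"linear": [[-0.04,-0.009,0],[-0.09,-0.021,0],[-0.138,-0.032,0],[-0.186,-0.043,0],[-0.234,-0.054,0],[-0.282,-0.065,0],[-0.33,-0.076,0],[-0.378,-0.087,0]], "yaw": [0.02,0.04,0.06,0.08,0.1,0.12,0.14,0.16], "fingers": [1,1,1,1,1,1,1,1]}'
python3 -m inch '{"linear": [[0,0,0],[0,0,0]], "yaw": [0,0], "fingers": [1,1]}'
python3 -c "
from m import *
go(.457,-.437,.2,81)
s=snap('wrist','w5.png');top(s,.07,.078,(.38,.56,-.52,-.28)); top(s,.034,.044,(.38,.56,-.48,-.28))"
```

```text
time_s: 17.6
tool_pos: [0.4999, -0.2398, 0.2179]
eef_rot: [-2.381, -2.036, 0.02]
contact_force: [0.5, 0.9, 0.9]
width: 1.001
time_s: 17.8
tool_pos: [0.4987, -0.2411, 0.2164]
eef_rot: [-2.382, -2.03, 0.021]
contact_force: [0.6, 1.5, 0.1]
width: 1.001
t 17.8 pos [ 0.4987 -0.2411  0.2164] head 80.87 tilt z [-1.780e-02  1.000e-04 -9.998e-01] w 1.001 SHIFT [-0.1999 -0.0098  0.0171] YAW -0.0022
0.07 0.078 79 ctr 438.0 -400.9 size 14.9 8.6 ang 78.9 zmed 0.0728 mean [ 0.4381 -0.4002]
0.034 0.044 2649 ctr 470.4 -357.7 size 125.6 61.9 ang 80.7 zmed 0.0399 mean [ 0.474  -0.3394]
```

```bash
python3 -m inch '{"linear": [[-0.04,-0.002,0],[-0.08,-0.004,0],[-0.12,-0.006,0],[-0.16,-0.008,0.005],[-0.19,-0.0095,0.01],[-0.2,-0.0098,0.015],[-0.2,-0.0098,0.015],[-0.2,-0.0098,0.015]], "yaw": [0,0,0,0,0,0,0,0], "fingers": [1,1,1,1,1,1,1,1]}'
python3 -c "
from m import *
go(.457,-.437,.2,81)
s=snap('wrist','w5.png');top(s,.07,.078,(.38,.56,-.52,-.28)); top(s,.034,.044,(.38,.56,-.48,-.28))
s=snap('scene');top(s,.07,.078,(.38,.56,-.52,-.28)); top(s,.034,.044,(.38,.56,-.48,-.28))
go(.457,-.437,.06,81)"
```

```text
time_s: 18.65
tool_pos: [0.4601, -0.4322, 0.2022]
eef_rot: [-2.374, -2.038, 0.017]
contact_force: [-0.4, 1.4, 0.0]
width: 0.998
t 18.65 pos [ 0.4601 -0.4322  0.2022] head 81.29 tilt z [-0.0165  0.0026 -0.9999] w 0.998 SHIFT [-0.0052 -0.0023  0.0022] YAW 0.0051
0.07 0.078 4664 ctr 455.2 -440.2 size 88.8 54.6 ang 82.7 zmed 0.074 mean [ 0.4558 -0.4379]
0.034 0.044 6902 ctr 465.8 -384.3 size 178.5 62.2 ang 80.7 zmed 0.04 mean [ 0.4727 -0.3468]
0.07 0.078 431 ctr 457.8 -440.0 size 89.2 58.3 ang 81.6 zmed 0.073 mean [ 0.4573 -0.439 ]
0.034 0.044 762 ctr 467.6 -385.4 size 183.5 65.6 ang 81.1 zmed 0.0386 mean [ 0.4752 -0.359 ]
t 18.75 pos [ 0.4602 -0.4324  0.2028] head 81.32 tilt z [-0.0161  0.0013 -0.9999] w 0.999 SHIFT [-0.0048 -0.0002  0.1428] YAW 0.0056
```

View pics/w5.png

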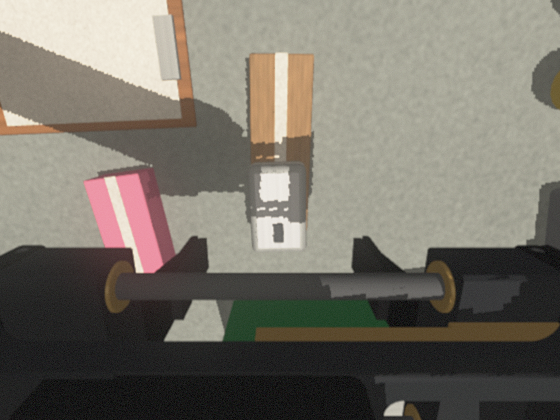

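The view shows the rect tin at (277,205), with its long side along the carton. It can be gripped across its 56 mm side.

```bash
python3 -m inch '{"linear": [[-0.008,-0.001,0],[-0.008,-0.001,0.03],[-0.008,-0.001,0.06],[-0.008,-0.001,0.085],[-0.008,-0.001,0.1],[-0.008,-0.001,0.1],[-0.008,-0.001,0.1],[-0.008,-0.001,0.1]], "yaw": [-0.022,-0.022,-0.022,-0.022,-0.022,-0.022,-0.022,-0.022], "fingers": [1,1,1,1,1,1,1,1]}'
python3 -c "
from m import *
go(.456,-.44,.062,82.5)"
```

```text
time_s: 19.55
tool_pos: [0.4576, -0.4405, 0.1046]
eef_rot: [-2.354, -2.068, 0.017]
contact_force: [-0.1, 0.1, 0.6]
width: 1.001
t 19.55 pos [ 0.4576 -0.4405  0.1046] head 82.6 tilt z [-1.360e-02 -6.000e-04 -9.999e-01] w 1.001 SHIFT [ 0.0004 -0.0011  0.0426] YAW 0.0017
```

```bash
python3 -m inch '{"linear": [[0,-0.001,0.015],[0,-0.001,0.03],[0,-0.001,0.038],[0,-0.001,0.042],[0,-0.001,0.042],[0,-0.001,0.042]], "yaw": [0,0,0,0,0,0], "fingers": [1,1,1,1,0.9,0.8]}'
python3 -m inch '{"linear": [[0,0,0],[0,0,0],[0,0,0],[0,0,0],[0,0,0],[0,0,0]], "yaw": [0,0,0,0,0,0], "fingers": [0.55,0.55,0.55,0.55,0.55,0.55]}' 25
python3 -c "
from m import *
go(.456,-.44,.062,82.5)"
python3 -m inch '{"linear": [[0,0,-0.01],[0,0,-0.03],[0,0,-0.06],[0,0,-0.1],[0,0,-0.13],[0,0,-0.13],[0,0,-0.13],[0,0,-0.13]], "yaw": [0,0,0,0,0,0,0,0], "fingers": [0.55,0.55,0.55,0.55,0.55,0.55,0.55,0.55]}'
python3 - <<'E'
from m import *
go(.5076,-.146,.2,92.5)
s=snap('wrist','w6.png');o=r.observe(); R=Ro.from_rotvec(o['eef_rot']).as_matrix();T=(cloud(s)-o['tool_pos'])@R
m=(s['z_map']>0)&(abs(T[...,1])<.05)&(T[...,2]<-.005)&(T[...,2]>-.02)&(abs(T[...,0])<.08); q=T[m]
q2=q[q[:,0]>.012]; print(len(q2),q2.min(0),q2.max(0),cv2.minAreaRect((q2[:,:2]*1000).astype(np.float32)))
print(np.linalg.lstsq(np.c_[q2[:,:2],np.ones(len(q2))],q2[:,2],rcond=None)[0])
top(s,.034,.044,(.38,.56,-.48,-.28))
E
```

```text
time_s: 20.15
tool_pos: [0.4562, -0.4405, 0.0626]
eef_rot: [-2.354, -2.068, 0.016]
contact_force: [-0.1, -1.2, 0.1]
width: 0.893
time_s: 20.75
tool_pos: [0.4558, -0.4406, 0.063]
eef_rot: [-2.354, -2.067, 0.017]
contact_force: [-3.2, 1.0, 4.4]
width: 0.64
t 20.75 pos [ 0.4558 -0.4406  0.063 ] head 82.59 tilt z [-1.410e-02 -8.000e-04 -9.999e-01] w 0.64 SHIFT [0.0006 0.0001 0.001 ] YAW 0.0015
time_s: 21.55
tool_pos: [0.4566, -0.4397, 0.1909]
eef_rot: [-2.351, -2.065, 0.018]
contact_force: [-0.3, 0.1, -3.2]
width: 0.645
t 21.55 pos [ 0.4566 -0.4397  0.1909] head 82.6 tilt z [-0.0168  0.0016 -0.9999] w 0.645 SHIFT [ 0.2978  0.0125 -0.0095] YAW -0.1728
7281 [ 0.01200407 -0.02759756 -0.01888317] [ 0.04514608  0.03657255 -0.00500331] ((28.561315536499023, 4.476104736328125), (64.11211395263672, 33.108497619628906), 89.85980987548828)
[ 0.06778337 -0.01232076 -0.01271065]
0.034 0.044 8941 ctr 469.8 -359.9 size 129.2 62.2 ang 80.7 zmed 0.04 mean [ 0.4705 -0.3556]
```

View pics/w6.png

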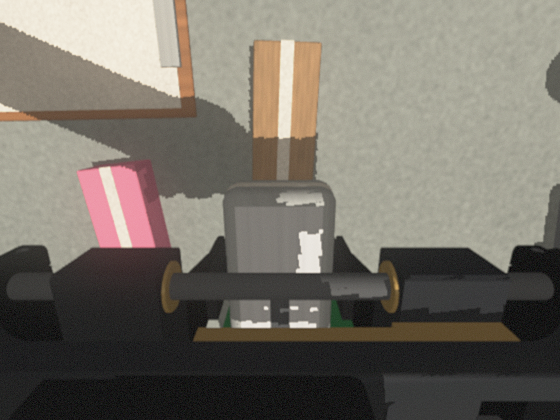

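```bash
python3 -m inch '{"linear": [[0.04,0.002,0.0],[0.08,0.004,0.0],[0.13,0.006,0.0],[0.18,0.008,0.0],[0.23,0.01,0.0],[0.27,0.012,0.0],[0.295,0.0125,0.0],[0.298,0.0125,0.0]], "yaw": [-0.02,-0.045,-0.07,-0.095,-0.12,-0.145,-0.17,-0.173], "fingers": [0.55,0.55,0.55,0.55,0.55,0.55,0.55,0.55]}'
python3 -m inch '{"linear": [[0,0,0.03],[0,0,0.06],[0,0,0.09],[0,0,0.09],[0,0,0.09]], "yaw": [0,0,0,0,0], "fingers": [0.55,0.55,0.55,0.55,0.55]}'
python3 - <<'E'
from m import *
go(.5076,-.146,.04,92.5)
s=snap('wrist');o=r.observe(); R=Ro.from_rotvec(o['eef_rot']).as_matrix();T=(cloud(s)-o['tool_pos'])@R
m=(s['z_map']>0)&(abs(T[...,1])<.022)&(T[...,2]<-.006)&(T[...,2]>-.025)&(T[...,0]>.012)&(T[...,0]<.04); q=T[m]
print(len(q),np.linalg.lstsq(np.c_[q[:,:2],np.ones(len(q))],q[:,2],rcond=None)[0],q.min(0),q.max(0))
go(.5076,-.146,.04,92.5)
boards(s)
E
```

```text
time_s: 22.4
tool_pos: [0.5074, -0.1408, 0.1894]
eef_rot: [-2.152, -2.266, 0.015]
contact_force: [-0.3, 0.6, -2.5]
width: 0.643
time_s: 22.9
tool_pos: [0.5053, -0.141, 0.0989]
eef_rot: [-2.152, -2.263, 0.016]
contact_force: [-0.4, 0.5, -1.8]
width: 0.642
t 22.9 pos [ 0.5053 -0.141   0.0989] head 92.89 tilt z [-0.0204  0.0052 -0.9998] w 0.642 SHIFT [-0.0055  0.0032  0.0588] YAW 0.0068
4935 [ 0.00551355 -0.01082642 -0.01038784] [ 0.01200886 -0.02198722 -0.0121783 ] [ 0.03999663  0.02199958 -0.00757332]
t 22.95 pos [ 0.5063 -0.141   0.1   ] head 92.9 tilt z [-0.0177  0.0045 -0.9998] w 0.637 SHIFT [-0.0054  0.0021  0.0599] YAW 0.007
[ 462   39   98   62 3130] px [514.  76.] ctr 673.6 -23.3 size 36.1 78.7 ang 80.0
[350 236  22  35 245] px [359. 250.] ctr 577.2 -174.7 size 12.4 35.9 ang 21.9
```

```bash
python3 -m inch '{"linear": [[-0.0054,0.002,0.01],[-0.0054,0.002,0.025],[-0.0054,0.002,0.04],[-0.0054,0.002,0.053],[-0.0054,0.002,0.062],[-0.0054,0.002,0.065],[-0.0054,0.002,0.065],[-0.0054,0.002,0.065]], "yaw": [0.007,0.007,0.007,0.007,0.007,0.007,0.007,0.007], "fingers": [0.55,0.55,0.55,0.55,0.55,0.55,0.55,0.55]}'
python3 -c "
from m import *
go(.5076,-.146,.0275,92.5)"
```

```text
time_s: 23.75
tool_pos: [0.5079, -0.1459, 0.0352]
eef_rot: [-2.162, -2.258, 0.013]
contact_force: [-0.1, 0.8, -2.1]
width: 0.644
t 23.75 pos [ 0.5079 -0.1459  0.0352] head 92.51 tilt z [-0.017   0.0044 -0.9998] w 0.644 SHIFT [-0.0001 -0.0001  0.0077] YAW 0.0001
```

```bash
python3 -m inch '{"linear": [[0,0,0.003],[0,0,0.006],[0,0,0.0078],[0,0,0.0085],[0,0,0.0085],[0,0,0.0085]], "yaw": [0,0,0,0,0,0], "fingers": [0.55,0.55,0.55,0.55,0.55,0.55]}'
python3 -m inch '{"linear": [[0,0,0],[0,0,0],[0,0,0],[0,0,0],[0,0,0]], "yaw": [0,0,0,0,0], "fingers": [0.75,0.9,0.9,0.9,0.9]}'
python3 -m inch '{"linear": [[0,0,-0.02],[0,0,-0.05],[0,0,-0.1],[0,0,-0.15],[0,0,-0.19],[0,0,-0.19],[0,0,-0.19],[0,0,-0.19]], "yaw": [0,0,0,0,0,0,0,0], "fingers": [1,1,1,1,1,1,1,1]}'
python3 - <<'E'
from m import *
for n in('scene','wrist'):
    s=snap(n,n[0]+'7.png'); top(s,.03,.045,(.45,.56,-.21,-.09)); 
    top(s,.034,.044,(.38,.56,-.49,-.28))
im=cv2.imread('pics/s7.png')[190:310,200:360]; im=cv2.resize(im,(640,480),interpolation=cv2.INTER_CUBIC); cv2.imwrite('pics/c7.png',im)
go(.466,-.385,.2,80.7)
E
```

```text
time_s: 24.35
tool_pos: [0.5077, -0.1458, 0.027]
eef_rot: [-2.162, -2.259, 0.014]
contact_force: [-1.6, 1.6, 2.2]
width: 0.638
time_s: 24.85
tool_pos: [0.5078, -0.1458, 0.027]
eef_rot: [-2.162, -2.259, 0.013]
contact_force: [-0.2, 1.1, -0.1]
width: 0.89
time_s: 25.65
tool_pos: [0.5098, -0.1466, 0.2155]
eef_rot: [-2.16, -2.257, 0.016]
contact_force: [-0.2, -0.2, -1.3]
width: 1.001
0.03 0.045 513 ctr 510.0 -145.7 size 58.7 87.3 ang 2.1 zmed 0.0366 mean [ 0.5117 -0.1461]
0.034 0.044 1130 ctr 466.0 -385.5 size 181.7 66.1 ang 80.7 zmed 0.0385 mean [ 0.4679 -0.3843]
0.03 0.045 3742 ctr 508.4 -146.1 size 56.1 89.8 ang 2.8 zmed 0.038 mean [ 0.5085 -0.1434]
0.034 0.044 1575 ctr 475.8 -325.9 size 61.9 61.7 ang 80.7 zmed 0.0398 mean [ 0.4729 -0.3176]
t 25.75 pos [ 0.5099 -0.1465  0.2152] head 92.51 tilt z [-0.0202  0.0054 -0.9998] w 1.001 SHIFT [-0.2364 -0.054   0.0148] YAW 0.2062
```

View pics/c7.png

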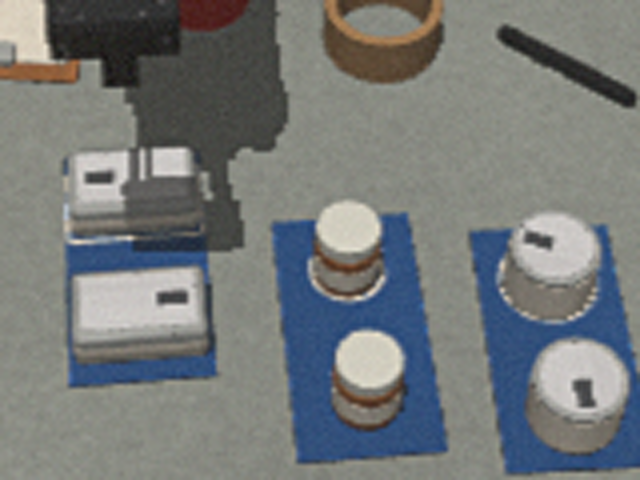

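All three stand on their outlines: rect tin at (135,190), jar (345,250) and round tin (550,265) in the crop. Now the carton.

```bash
python3 -m inch '{"linear": [[-0.04,-0.009,0],[-0.08,-0.018,0],[-0.13,-0.03,0],[-0.18,-0.041,0.0],[-0.22,-0.05,0.0],[-0.236,-0.054,0.0],[-0.236,-0.054,0.0],[-0.236,-0.054,0]], "yaw": [0.03,0.06,0.09,0.12,0.16,0.2,0.206,0.206], "fingers": [1,1,1,1,1,1,1,1]}'
python3 - <<'E'
from m import *
s=snap('wrist'); top(s,.034,.044,(.38,.56,-.49,-.28))
s=snap('scene'); top(s,.034,.044,(.38,.56,-.49,-.28))
s=snap('side'); top(s,.034,.044,(.38,.56,-.49,-.28))
go(.466,-.385,.08,80.7)
E
```

```text
time_s: 26.55
tool_pos: [0.4667, -0.3827, 0.2137]
eef_rot: [-2.377, -2.024, 0.017]
contact_force: [0.4, 0.5, 1.0]
width: 0.998
0.034 0.044 8702 ctr 465.7 -385.3 size 180.0 62.1 ang 80.6 zmed 0.0399 mean [ 0.467 -0.378]
0.034 0.044 1133 ctr 466.7 -385.0 size 181.3 66.5 ang 80.8 zmed 0.0388 mean [ 0.4679 -0.3845]
0.034 0.044 408 ctr 464.2 -382.9 size 188.3 66.0 ang 79.9 zmed 0.0387 mean [ 0.4636 -0.3757]
t 26.7 pos [ 0.4674 -0.3821  0.2147] head 80.95 tilt z [-0.0201  0.0065 -0.9998] w 1.001 SHIFT [-0.0035  0.0019  0.1347] YAW 0.0044
```

```bash
python3 -m inch '{"linear": [[-0.0035,0.002,0.02],[-0.0035,0.002,0.05],[-0.0035,0.002,0.08],[-0.0035,0.002,0.11],[-0.0035,0.002,0.135],[-0.0035,0.002,0.135],[-0.0035,0.002,0.135],[-0.0035,0.002,0.135]], "yaw": [0.005,0.005,0.005,0.005,0.005,0.005,0.005,0.005], "fingers": [1,1,1,1,1,1,1,1]}'
python3 -c "
from m import *
go(.466,-.385,.024,80.7)"
```

```text
time_s: 27.5
tool_pos: [0.4675, -0.385, 0.0815]
eef_rot: [-2.382, -2.025, 0.016]
contact_force: [1.0, -0.1, 0.1]
width: 1.002
t 27.5 pos [ 0.4675 -0.385   0.0815] head 80.73 tilt z [-0.0175  0.0048 -0.9998] w 1.002 SHIFT [-0.0003 -0.0005  0.0575] YAW 0.0005
```

```bash
python3 -m inch '{"linear": [[0,0,0.015],[0,0,0.03],[0,0,0.045],[0,0,0.053],[0,0,0.0575],[0,0,0.0575],[0,0,0.0575]], "yaw": [0,0,0,0,0,0,0], "fingers": [1,1,1,1,1,0.95,0.85]}'
python3 -m inch '{"linear": [[0,0,0],[0,0,0],[0,0,0],[0,0,0],[0,0,0],[0,0,0]], "yaw": [0,0,0,0,0,0], "fingers": [0.6,0.6,0.6,0.6,0.6,0.6]}' 35
python3 -c "
from m import *
go(.466,-.385,.024,80.7); print(r.observe()['contact_force'])"
python3 -m inch '{"linear": [[0,0,-0.005],[0,0,-0.02],[0,0,-0.04],[0,0,-0.07],[0,0,-0.1],[0,0,-0.13],[0,0,-0.13],[0,0,-0.13]], "yaw": [0,0,0,0,0,0,0,0], "fingers": [0.6,0.6,0.6,0.6,0.6,0.6,0.6,0.6]}'
python3 - <<'E'
from m import *
s=snap('wrist','w8.png');o=r.observe(); R=Ro.from_rotvec(o['eef_rot']).as_matrix();T=(cloud(s)-o['tool_pos'])@R
m=(s['z_map']>0)&(abs(T[...,1])<.035)&(T[...,2]<-.006)&(T[...,2]>-.028)&(T[...,0]>.012)&(T[...,0]<.12); q=T[m]
print(len(q),np.linalg.lstsq(np.c_[q[:,:2],np.ones(len(q))],q[:,2],rcond=None)[0],q.min(0),q.max(0))
go(.4649,.3882,.16,92.1)
E
```

```text
time_s: 28.2
tool_pos: [0.4668, -0.3849, 0.0241]
eef_rot: [-2.383, -2.025, 0.016]
contact_force: [0.5, -0.8, 0.1]
width: 0.923
time_s: 28.8
tool_pos: [0.4658, -0.3849, 0.0245]
eef_rot: [-2.382, -2.024, 0.018]
contact_force: [-5.2, 0.6, 5.0]
width: 0.71
t 28.8 pos [ 0.4658 -0.3849  0.0245] head 80.71 tilt z [-0.019   0.0048 -0.9998] w 0.71 SHIFT [-0.0001  0.0002  0.0005] YAW 0.0001
[-5.24086956  0.62019028  5.03641939]
time_s: 29.6
tool_pos: [0.4684, -0.3854, 0.155]
eef_rot: [-2.383, -2.025, 0.017]
contact_force: [-0.4, 0.6, -4.1]
width: 0.718
23364 [ 0.00332945 -0.02279048 -0.01668599] [ 0.01200151 -0.02991585 -0.01944806] [ 0.08980255  0.03249016 -0.01278461]
t 29.65 pos [ 0.4675 -0.385   0.1536] head 80.72 tilt z [-0.0204  0.0057 -0.9998] w 0.711 SHIFT [ 0.7627 -0.1274 -0.002 ] YAW -0.1987
```

View pics/w8.png

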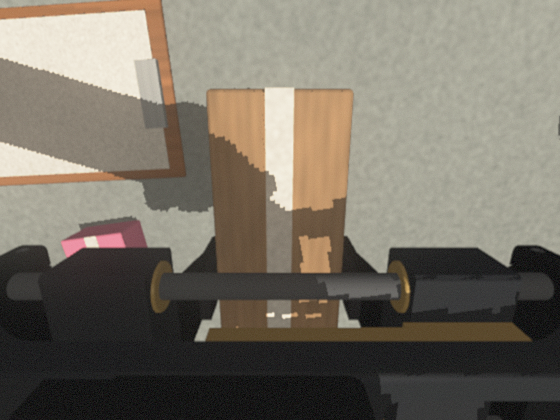

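The carton is held level and centred, spanning (210–350, 90) at its far edge. I'll lift it higher and carry it across.

```bash
python3 -m inch '{"linear": [[0.02,-0.003,-0.02],[0.05,-0.008,-0.04],[0.09,-0.015,-0.06],[0.135,-0.022,-0.06],[0.18,-0.03,-0.06],[0.22,-0.037,-0.06],[0.26,-0.043,-0.06],[0.28,-0.047,-0.06]], "yaw": [0,-0.01,-0.02,-0.03,-0.04,-0.05,-0.06,-0.07], "fingers": [0.6,0.6,0.6,0.6,0.6,0.6,0.6,0.6]}'
python3 -m inch '{"linear": [[0,0,0],[0,0,0],[0,0,0]], "yaw": [0,0,0], "fingers": [0.6,0.6,0.6]}'
python3 -c "
from m import *
go(.4649,.3882,.2,92.1);print(r.observe()['joint_pos'])"
```

```text
time_s: 30.45
tool_pos: [0.4662, -0.097, 0.2137]
eef_rot: [-2.299, -2.109, 0.019]
contact_force: [1.3, -0.3, -3.3]
width: 0.711
time_s: 30.75
tool_pos: [0.4657, -0.0987, 0.2129]
eef_rot: [-2.301, -2.105, 0.021]
contact_force: [0.2, -1.5, -2.9]
width: 0.707
t 30.75 pos [ 0.4657 -0.0987  0.2129] head 84.92 tilt z [-0.0251  0.0078 -0.9997] w 0.707 SHIFT [ 0.4848 -0.0435  0.0166] YAW -0.1254
[ 0.60269708  0.2314507  -0.55301097  1.98096227  0.13689948  0.99272795
 -0.1051306 ]
```

```bash
python3 -m inch '{"linear": [[0.03,-0.003,0],[0.07,-0.006,0],[0.11,-0.01,0],[0.155,-0.014,0],[0.2,-0.018,0],[0.24,-0.022,0],[0.28,-0.025,0],[0.3,-0.027,0]], "yaw": [-0.01,-0.02,-0.03,-0.045,-0.06,-0.07,-0.08,-0.08], "fingers": [0.6,0.6,0.6,0.6,0.6,0.6,0.6,0.6]}'
python3 -m inch '{"linear": [[0,0,0],[0,0,0],[0,0,0]], "yaw": [0,0,0], "fingers": [0.6,0.6,0.6]}'
python3 -c "
from m import *
go(.4649,.3882,.2,92.1);print(r.observe()['joint_pos'])"
```

```text
time_s: 31.55
tool_pos: [0.4658, 0.2051, 0.2152]
eef_rot: [-2.212, -2.196, 0.017]
contact_force: [-0.3, -0.4, -3.4]
width: 0.711
time_s: 31.85
tool_pos: [0.4665, 0.2027, 0.2146]
eef_rot: [-2.216, -2.192, 0.019]
contact_force: [-0.6, 0.1, -3.5]
width: 0.711
t 31.85 pos [0.4665 0.2027 0.2146] head 89.36 tilt z [-0.0257  0.0085 -0.9996] w 0.711 SHIFT [ 0.1854 -0.0032  0.0162] YAW -0.0478
[ 0.10922543  0.31365324 -0.71526899  1.90794037  0.21448996  1.02101558
 -0.70899801]
```

```bash
python3 -m inch '{"linear": [[0.03,-0.001,0],[0.07,-0.001,0],[0.11,-0.002,0],[0.15,-0.003,0],[0.175,-0.003,0],[0.185,-0.003,0],[0.185,-0.003,0],[0.185,-0.003,0]], "yaw": [-0.01,-0.02,-0.03,-0.04,-0.048,-0.048,-0.048,-0.048], "fingers": [0.6,0.6,0.6,0.6,0.6,0.6,0.6,0.6]}'
python3 -c "
from m import *
s=snap('wrist');boards(s)
go(.4649,.3882,.06,92.1)"
```

```text
time_s: 32.65
tool_pos: [0.4666, 0.3851, 0.2157]
eef_rot: [-2.167, -2.243, 0.021]
contact_force: [-0.3, -0.2, -4.4]
width: 0.709
[339 323  22   4  70] px [349. 325.] ctr 568.2 187.9 size 29.7 5.0 ang 3.1
t 32.7 pos [0.4667 0.3849 0.2158] head 91.93 tilt z [-0.0256  0.006  -0.9997] w 0.711 SHIFT [0.0022 0.0023 0.1558] YAW -0.003
```

```bash
python3 -m inch '{"linear": [[0.002,0.002,0.03],[0.002,0.002,0.06],[0.002,0.002,0.09],[0.002,0.002,0.11],[0.002,0.002,0.12],[0.002,0.002,0.12],[0.002,0.002,0.12]], "yaw": [-0.003,-0.003,-0.003,-0.003,-0.003,-0.003,-0.003], "fingers": [0.6,0.6,0.6,0.6,0.6,0.6,0.6]}'
python3 - <<'E'
from m import *
w=snap('wrist','w9.png'); a=snap('scene','s9.png'); b=snap('side','d9.png')
c=np.hstack([cv2.resize(cv2.imread('pics/w9.png'),(400,300)),cv2.resize(cv2.imread('pics/s9.png')[150:300,340:540],(400,300))])
c=np.vstack([c,np.hstack([cv2.resize(cv2.imread('pics/d9.png')[200:350,60:260],(400,300)),np.zeros((300,400,3),np.uint8)])])
cv2.imwrite('pics/c9.png',c); go(.4649,.3882,.034,92.1)
E
```

```text
time_s: 33.4
tool_pos: [0.4664, 0.3877, 0.0968]
eef_rot: [-2.166, -2.245, 0.018]
contact_force: [-0.7, 1.0, -4.2]
width: 0.709
t 33.55 pos [0.4663 0.3883 0.0972] head 92.08 tilt z [-0.0235  0.0077 -0.9997] w 0.71 SHIFT [-0.0006  0.0001  0.0633] YAW -0.0003
```

View pics/c9.png

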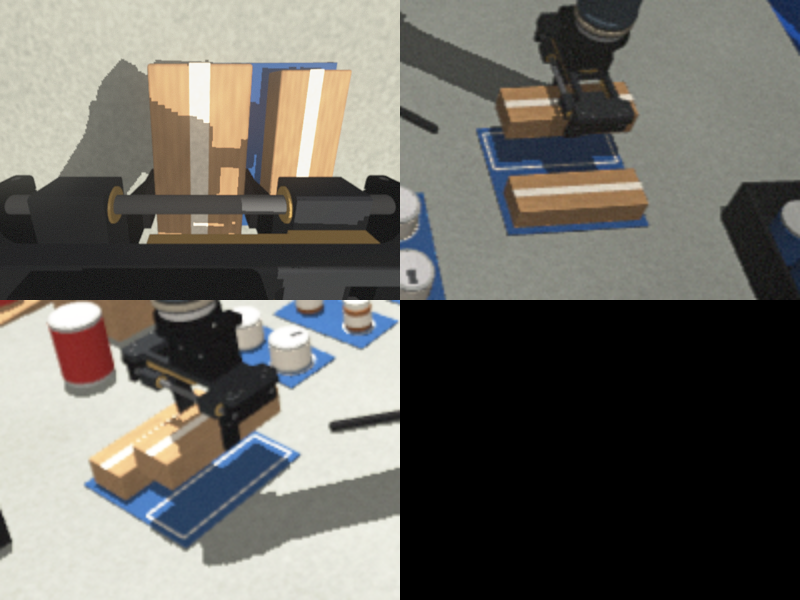

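All views show the carton parallel to the board above the outline, clear of the sample. Lowering it.

```bash
python3 -m inch '{"linear": [[-0.0005,0,0.012],[-0.0005,0,0.027],[-0.0005,0,0.042],[-0.0005,0,0.054],[-0.0005,0,0.061],[-0.0005,0,0.063],[-0.0005,0,0.063],[-0.0005,0,0.063]], "yaw": [0,0,0,0,0,0,0,0], "fingers": [0.6,0.6,0.6,0.6,0.6,0.6,0.6,0.6]}'
python3 -c "
from m import *
go(.4649,.3882,.0285,92.1)"
```

```text
time_s: 34.35
tool_pos: [0.4651, 0.3888, 0.0347]
eef_rot: [-2.165, -2.245, 0.015]
contact_force: [0.2, -0.4, -4.1]
width: 0.709
t 34.35 pos [0.4651 0.3888 0.0347] head 92.08 tilt z [-0.0228  0.0085 -0.9997] w 0.709 SHIFT [-0.0006 -0.0001  0.0062] YAW -0.0003
```

```bash
python3 -m inch '{"linear": [[-0.0005,0,0.003],[-0.0005,0,0.005],[-0.0005,0,0.0065],[-0.0005,0,0.007],[-0.0005,0,0.007],[-0.0005,0,0.007]], "yaw": [0,0,0,0,0,0], "fingers": [0.6,0.6,0.6,0.6,0.6,0.6]}'
python3 -m inch '{"linear": [[0,0,0],[0,0,0],[0,0,0],[0,0,0],[0,0,0]], "yaw": [0,0,0,0,0], "fingers": [0.75,0.85,0.95,0.95,0.95]}'
python3 -m inch '{"linear": [[0,0,-0.02],[0,0,-0.05],[0,0,-0.1],[0,0,-0.15],[0,0,-0.2],[0,0,-0.2],[0,0,-0.2],[0,0,-0.2]], "yaw": [0,0,0,0,0,0,0,0], "fingers": [0.95,1,1,1,1,1,1,1]}'
python3 - <<'E'
from m import *
for n,f in(('scene','s10'),('side','d10'),('wrist','w10')):
    s=snap(n,f+'.png'); print(n); top(s,.034,.05,(.41,.52,.28,.49)); top(s,.03,.045,(.45,.56,-.21,-.09)); top(s,.05,.065,(.5,.62,-.05,.05)); top(s,.04,.06,(.5,.62,.08,.2)); boards(s)
a=cv2.resize(cv2.imread('pics/s10.png')[195:315,205:475],(800,356),interpolation=cv2.INTER_CUBIC)
b=cv2.resize(cv2.imread('pics/d10.png')[170:330,80:320],(360,240),interpolation=cv2.INTER_CUBIC)
c=np.zeros((600,800,3),np.uint8); c[:356]=a; c[360:,:360]=b; c[360:,400:720]=cv2.resize(cv2.imread('pics/w10.png'),(320,240)); cv2.imwrite('pics/c10.png',c)
E
```

```text
time_s: 34.95
tool_pos: [0.4651, 0.3883, 0.0286]
eef_rot: [-2.166, -2.246, 0.015]
contact_force: [-2.8, -2.1, 5.7]
width: 0.714
time_s: 35.45
tool_pos: [0.4651, 0.3885, 0.0285]
eef_rot: [-2.166, -2.246, 0.014]
contact_force: [0.4, -0.4, 0.3]
width: 0.938
time_s: 36.25
tool_pos: [0.4691, 0.3859, 0.227]
eef_rot: [-2.166, -2.246, 0.018]
contact_force: [0.2, -0.2, 0.3]
width: 1.001
scene
0.034 0.05 1123 ctr 466.9 387.1 size 67.9 181.8 ang 1.6 zmed 0.0423 mean [0.4698 0.3851]
0.03 0.045 519 ctr 508.8 -145.8 size 57.6 88.9 ang 4.1 zmed 0.0366 mean [ 0.5121 -0.1457]
0.05 0.065 183 ctr 571.0 -0.4 size 45.0 41.2 ang 8.7 zmed 0.056 mean [ 5.728e-01 -1.000e-04]
0.04 0.06 362 ctr 587.2 138.7 size 63.1 59.6 ang 25.7 zmed 0.0477 mean [0.589  0.1382]
[384 231  80  36 365] px [413. 254.] ctr 548.2 390.2 size 123.5 197.3 ang 2.0
[ 269  244   42   61 1271] px [289. 277.] ctr 620.8 4.5 size 188.4 94.9 ang 2.9
[318 247  46  61 886] px [338. 281.] ctr 635.4 140.3 size 186.2 94.9 ang 0.8
[217 250  35   8 202] px [234. 253.] ctr 552.8 -143.0 size 94.9 23.6 ang 87.9
[218 278  36   8 166] px [236. 282.] ctr 
[... 265 characters left out ...]
g 4.0 zmed 0.0567 mean [0.5674 0.0069]
0.04 0.06 224 ctr 585.1 143.3 size 61.9 62.0 ang 14.6 zmed 0.0477 mean [0.5818 0.1456]
[255 189  18  15  93] px [263. 197.] ctr 575.2 -132.0 size 40.3 99.3 ang 23.5
[199 198  59  26 478] px [227. 211.] ctr 617.0 7.8 size 187.8 93.9 ang 3.0
[175 214  52  30 322] px [198. 231.] ctr 611.4 143.2 size 148.9 93.8 ang 0.7
[103 276 107  47 391] px [152. 301.] ctr 512.0 393.2 size 188.9 195.4 ang 2.3
wrist
0.034 0.05 8376 ctr 465.7 387.7 size 62.1 179.8 ang 2.1 zmed 0.044 mean [0.4657 0.3948]
none 0
none 0
none 0
[326 319  63   8 452] px [355. 323.] ctr 584.9 184.7 size 90.2 12.0 ang 3.2
[389 402  16   9  76] px [397. 405.] ctr 663.7 34.2 size 24.4 14.3 ang 24.0
```

View pics/c10.png

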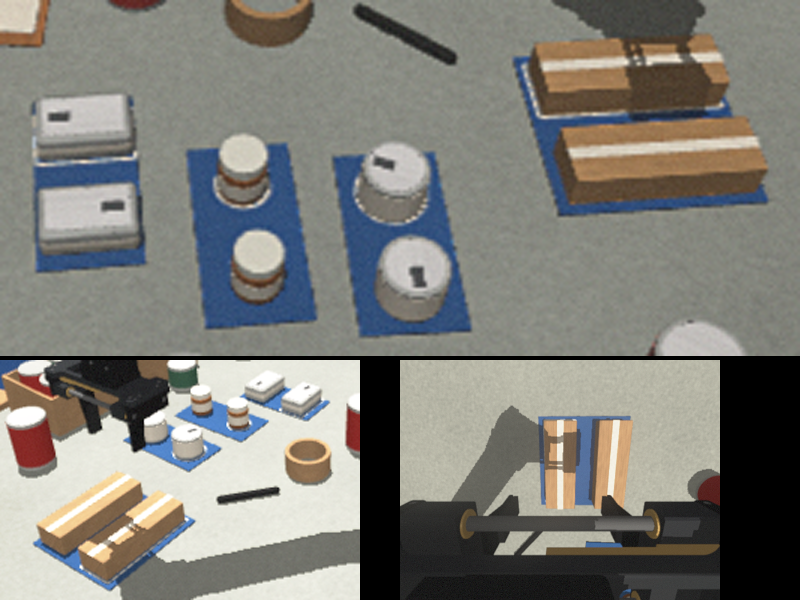

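All four pieces stand on their outlines and the gripper is clear. Handing in.

```bash
python3 -c "
from plant import r
print(r.finish_job())"
```

```text
the job is handed in; nothing more can be done
None
```

I moved the jar, round tin, rectangular tin and then the carton, in that order, each upright onto the outline on its own board. I handed the job in at about 36 s with the gripper open and well above everything.

- **Final positions:** in the last scene, side and wrist pictures every piece sits inside its white outline. Measured centres are mostly within 1–3 mm of the outline centres. The carton and rectangular tin are lined up with their outlines to within 1–2°.
- **Where the cameras disagreed:** the scene and side views differ by 3–5 mm in y for the same piece. That fits their calibration error, and the outline centres lie between the two. An early wrist reading of the jar's outline was about 5 mm off, so I used the scene view instead. The wrist camera couldn't see the jar and tins at the end, so only the scene and side views cover those three.
- **Other differences:** the rectangular tin lay lengthwise on the carton, not across it as described, so I gripped it across its short side. The tool gradually tilted to about 1.5°, but I saw no sign that this affected the placing.
- **Forces and look-alikes:** force readings stayed under about 8 N wherever I read them. I did not touch the pink carton or the other look-alikes.

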